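# Tuck a drip plate under the flap of a draining unit and hold it down

## Task

Pick up the loose metal drip plate (the black rib is its handle), lay it on the deck of the draining unit and slide its far edge (the long edge farther from the rib) in under the low hinged metal flap, the whole edge at least 2 cm deep, without lifting the flap. Then press the plate flat onto the deck about as hard as a one-kilogram weight would, and finish while still holding it pressed like that: do not let go. Leave the tube rack, bottle and beaker where they stand.

Things in the scene. Friction and masses are not known exactly. Their poses are not given: they have to be found in the camera images.
- plate: The drip plate: flat dull grey aluminium, 110 mm (its x) by 130 mm (its y), 5 mm thick, with a black upright grip rib on top; about 0.13 to 0.25 kg in all. Loose, starts flat on the bench to the left or right of the draining unit. Origin: centre of its underside; z up. Its +x side is the leading edge (55 mm from the origin), which goes under the flap. The centre of mass is close to the rib.
- rib_mid (a point): Middle of the rib, half-way up it. The rib is 14 mm thick (plate x), 60 mm long (plate y) and 32 mm high above the plate; its middle is 20 mm behind the plate's centre, 75 mm behind the leading edge, 35 mm ahead of the trailing edge and 21 mm above the plate's underside. Axes as the plate's. Grip across the 14 mm, from above.
- corner_left (a point): Left (+y) end of the plate's leading edge, at the underside. Axes as the plate's.
- corner_right (a point): Right (-y) end of the plate's leading edge, at the underside. Axes as the plate's.
- deck: The draining unit's flat white deck, fixed and rigid, 230 mm wide (y), 12 mm thick, its top 12 mm above the bench. Origin: on the bench straight below the middle of the flap's free edge. x points in under the flap, away from the robot. The deck reaches 140 mm out in front of the flap's free edge (-x).
- mouth (a point): Point on the deck's top straight below the middle of the flap's free edge. Axes: x in under the flap, y along the free edge, z up. The flap's free edge is 190 mm wide and its underside is 11 mm above the deck; the flap is 4 mm thick and level. Under it the space is 55 mm deep, up to a white upstand that serves as a stop; the upstand's top is 46 mm above the bench. An open steel catch trough 34 mm high lies behind it.
- flap (a joint): Hinge of the thin metal flap (0.14 kg, free to swing, its own weight keeps it down on its stop). 0: down and level; grows as the free edge, 60 mm from the hinge, is lifted (0.08 rad = 5 mm).
- tube_rack: White tube rack, 80 by 120 mm, 82 mm high with tubes, loose on the bench on the other side from the plate; origin centre of its underside. Leave alone.
- reagent_bottle: Glass bottle, 72 mm across, 150 mm high, loose on the bench to the far left; origin centre of its underside. Leave alone.
- beaker: Glass beaker, 76 mm across, 95 mm high, loose on the bench to the far right; origin centre of its underside. Leave alone.
Things that resemble listed ones, but are neither listed nor needed, are in the scene too. What is meant by the plate is not blue or green, and is the smaller of those in its own colour.

How it is judged (in metres and radians):
On the way, in this order (a step that is already met when the one before it is completed fails the run):
1. the plate is lifted off the bench (height (world z) of rib_mid above 0.028 m), for 0.1 s.
2. both ends of the leading edge are at least 15 mm in under the flap, on the deck (x of each of corner_left, corner_right in the frame of mouth above 0.015 m and y of corner_left in the frame of mouth between -0.097 and 0.097 m and z of corner_left in the frame of mouth between -0.004 and 0.004 m and y of corner_right in the frame of mouth between -0.097 and 0.097 m and z of corner_right in the frame of mouth between -0.004 and 0.004 m), for 0.2 s.
At the end, for the whole second after the job is handed in: Both ends of the leading edge are 15 mm or more under the flap, within its width and within 4 mm of the deck; the plate is level (0.05 rad) and still, pressed on the deck with over 5 N, fingers still on it with over 3 N; the flap is down (under 0.03 rad) (all of step 2 and angle between plate's own z axis and vertical below 0.05 rad and contact force between plate and deck above 5 N and contact force between the fingers and plate above 3 N and value of joint flap below 0.03 rad and linear speed of plate below 0.02 m/s); the arm keeps its last pose, push and grip.
It fails at once if the flap is lifted (its free edge by more than about 5 mm) (value of joint flap above 0.08 rad).
It fails at once if the tube rack is moved by more than 20 mm or tipped (distance of tube_rack from where it was at the start of the episode above 0.02 m or angle between tube_rack's own z axis and vertical above 0.3 rad).
It fails at once if the bottle is moved by more than 20 mm or tipped (distance of reagent_bottle from where it was at the start of the episode above 0.02 m or angle between reagent_bottle's own z axis and vertical above 0.3 rad).
It fails at once if the beaker is moved by more than 20 mm or tipped (distance of beaker from where it was at the start of the episode above 0.02 m or angle between beaker's own z axis and vertical above 0.3 rad).
It also fails if it takes over 42 s, if anything falls off the work surface, if the arm or the gripper's body presses on something with over 40 N, if the wrist force passes 120 N, or if a joint passes its speed limit or range.

## Robot

A 6-joint arm with a two-finger parallel gripper is mounted at the origin on the work surface. World frame = base frame: x ahead of the robot, y to its left, z up, the work surface at z = 0. Lengths are in mm, angles in rad, forces in N, time in s.
With the tool pointing down it reaches from about 275 to 750 mm from the base axis. Payload 10.2 kg.
Tool frame: the origin (TCP) lies at the centre of the arm's flange, where the gripper is bolted on; the fingertips stand ctrl.tip_reach ahead of it and the grasp point (between the pads) lies 155 mm ahead of it (ctrl.tip_reach is the distance from the TCP to the fingertips, in mm); z points along the fingers, y is the direction in which the jaws open and shut (so a half turn about z gives the same grasp; the last joint's range is limited). The gripper opens to 85 mm and grips with 20 to 120 N. Pads are 22 mm wide; open, the fingers measure 114 mm over their backs; the gripper's body (76 mm by 85 mm) begins 54 mm behind the grasp point. The pads swing forward as they close: fully open they stand 13 mm farther back than shut.
Start: joints at [-1.409, 0.313, 1.498, -0, 1.331, -0.223], TCP at [197.059, -486.621, 404.694] pointing down, gripper open.
Joint ranges: [-2.94, 2.94], [-0.97, 2.17], [0.19, 2.56], [-1.23, 4.37], [0.02, 3.11], [-2.88, 2.88]. Speed limits (rad/s): [2.39, 2.39, 3.01, 3.14, 3.14, 3.14].

## Interface

Orientations are given as a unit quaternion [w, x, y, z].
In Python, from rig import ctrl, viewer gives the robot as it stands.
- The arm moves only by the tool drive_tool, never from a script. Its argument "rows" is a list that holds one entry, the list of rows, each a list of 6 numbers: the shift along the world's x, y, z normalised to -1 to 1, where 1 is 0.1 m, then the turn, a rotation vector about the world's x, y, z normalised to -1 to 1, where 1 is 90 degrees. A call has 1 to 10 rows; each row is the pose to reach, as a shift and turn from the pose measured when the call began; what a row does not reach only later rows make up. A row lasts 1/8 s, in which the tool goes at most 62.5 mm and 10.7 degrees, less where a joint would pass 70% of its speed; a pose out of reach is approached as far as the arm can. A call with a number of a shift or a turn outside -1 to 1 is refused whole. A call with a gripper value outside its range is refused whole. "fingers" is the opening, from -1 (shut) to 1 (fully open), set as the call begins (left out, the last holds). The fingers move at their own pace and stop on an object; "force" is the grip in N (left out, the last holds). Time passes only in rows, so rows that repeat a pose let the fingers close. It gives the time, the measured TCP pose, the force and the opening at its end, in the units of the state.
- ctrl.sense(): the state, without advancing time (a new reading comes with each control period).
- viewer.capture(name): name is "scene" or "top"; returns the picture (384x512x3 uint8, red, green, blue); there is no depth.
- viewer.calibration(name): a dict with "mtx" (3x3 intrinsics, pixels), "extrinsics" (4x4, takes a point from camera to world coordinates). Camera axes: x right, y up, looking along -z (the intrinsics and any distortion apply to the point x, -y, -z); pixel columns grow to the right and rows downward; lengths in mm; the calibration is good to about 2 mm. A picture is of the moment at which its call begins. calibration takes no time and is no camera call.
- ctrl.finish_job(): hands the job in, once; it reports no verdict.
The state is a dict: "time_s": time; "joints": joint angles; "dq": joint speeds; "tau": joint torques, N m; "eef_pos": TCP position; "ee_rot": TCP orientation; "force": force on the tool from outside, world axes, zero at the start; "wrist_torque": the same for the moment, N m; "grip_width": opening from 0.0 (shut) to 1.0 (fully open).
Only numpy, scipy, OpenCV 4.12 (cv2) and the standard library are available. Lean on these libraries where they do the work, as an engineer would, in place of code of your own. Each camera call takes 0.05 s, during which the arm holds its last target.

## Working session

There is one attempt and no reset: what is moved stays moved. The work goes in short steps, Python scripts to look and compute and a tool call to move; the robot and the scene stay as the last step left them, time stands still between calls to the robot, and variables do not carry over. Pictures are saved under pics/ and viewed, and the job is handed in when it is done.

Besides the shell and the picture viewer there is one more tool, called after "Emit:" by a JSON object that holds its "name" and its "arguments". drive_tool: Moves the arm, as the interface text tells. Scaled input: -1 to 1 covers 0.1 m each way for a shift and 90 degrees each way for a turn. Its arguments: {"type":"object","properties":{"rows":{"type":"array","items":{"type":"array","items":{"type":"array","items":{"type":"number"}}}},"fingers":{"type":"number"},"force":{"type":"number"}},"required":["rows"]}

```bash
ls; mkdir -p pics; python3 - <<'E'
from rig import ctrl, viewer
import cv2, numpy as np
for n in ("scene","top"):
    im=viewer.capture(n); cv2.imwrite(f"pics/{n}0.png",im[:,:,::-1])
    c=viewer.calibration(n); print(n,np.round(c["mtx"],1).tolist(),np.round(c["extrinsics"],3).tolist(),[k for k in c])
print(ctrl.sense(), ctrl.tip_reach)
E
```

```text
pics
scene [[499.1, 0.0, 253.7], [0.0, 499.1, 203.8], [0.0, 0.0, 1.0]] [[0.165, -0.598, 0.784, 1734.855], [0.986, 0.107, -0.126, -245.852], [-0.009, 0.794, 0.607, 1067.554], [0.0, 0.0, 0.0, 1.0]] ['mtx', 'extrinsics']
top [[390.3, 0.0, 252.8], [0.0, 390.3, 189.2], [0.0, 0.0, 1.0]] [[0.014, 0.984, -0.177, 186.02], [-1.0, 0.011, -0.02, -70.339], [-0.018, 0.178, 0.984, 1392.048], [0.0, 0.0, 0.0, 1.0]] ['mtx', 'extrinsics']
{'time_s': 0.1, 'joints': array([-1.40940729e+00,  3.13428165e-01,  1.49834108e+00,  1.30085524e-05,
        1.33100373e+00, -2.23385537e-01]), 'dq': array([-2.15611088e-04, -9.07458428e-04, -4.60895065e-04, -8.50427344e-05,
       -8.41649437e-04,  1.41366677e-03]), 'tau': array([ 2.98554616e-03, -4.12897396e+01, -2.60144395e+01, -1.10045207e-04,
        3.02319007e-03, -3.12999589e-06]), 'eef_pos': array([ 197.05191254, -486.59226744,  404.18226563]), 'ee_rot': array([-5.89680423e-04,  9.81550702e-01,  1.91201128e-01,  2.46052127e-05]), 'force': array([ 0.06594224, -0.92101688, -0.56877432]), 'wrist_torque': array([ 0.02600618, -0.01358401,  0.04390512]), 'grip_width': 0.9939750438311759} 173.4
```

View pics/scene0.png

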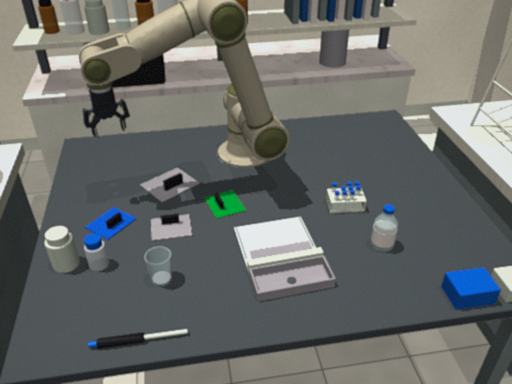

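View pics/top0.png

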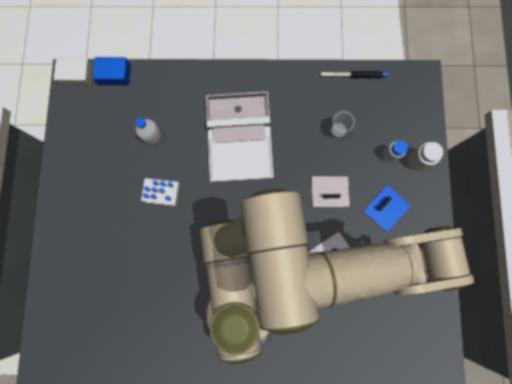

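Candidates, by scene pixel: grey (170,227), grey (168,183), blue (110,222) and green (225,203). Blue and green are excluded, so I'll measure the two greys and take the smaller.

```bash
cat > h.py <<'E'
import numpy as np, cv2
from rig import viewer
def cast(n,uv,z):
    c=viewer.calibration(n);K=c["mtx"];T=c["extrinsics"]
    uv=np.atleast_2d(np.array(uv,float))
    d=np.c_[uv,np.ones(len(uv))]@np.linalg.inv(K).T
    d=d*[1,-1,-1]; d=d@T[:3,:3].T; o=T[:3,3]
    return o+d*((z-o[2])/d[:,2])[:,None]
def proj(n,P):
    c=viewer.calibration(n);K=c["mtx"];T=c["extrinsics"]
    p=(np.atleast_2d(P)-T[:3,3])@T[:3,:3]*[1,-1,-1]
    p=p@K.T; return p[:,:2]/p[:,2:]
def rect(pts):
    (c,s,a)=cv2.minAreaRect(pts[:,:2].astype(np.float32)); return np.round(c,1),np.round(s,1),round(a,1),np.round(cv2.boxPoints((c,s,a)),1).tolist()
E
python3 - <<'E'
from h import *
for n,seeds,boxes in (("scene",0,[(130,160,205,205),(140,208,200,245),(225,210,340,305)]),("top",0,[(305,170,355,212),(200,85,280,185)])):
    im=cv2.imread(f"pics/{n}0.png")
    for b in boxes:
        x0,y0,x1,y1=b; g=cv2.cvtColor(im,cv2.COLOR_BGR2GRAY)[y0:y1,x0:x1]
        m=(g>105).astype(np.uint8)
        cs,_=cv2.findContours(m,cv2.RETR_EXTERNAL,cv2.CHAIN_APPROX_NONE)
        c=max(cs,key=cv2.contourArea)[:,0]+[x0,y0]
        print(n,b,rect(cast(n,c,5 if b[2]-b[0]<79 else 12)))
def crop(n,b,s,o):
    im=cv2.imread(f"pics/{n}0.png"); x0,y0,x1,y1=b
    return cv2.resize(im[y0:y1,x0:x1],(800,int(800*(y1-y0)/(x1-x0))),interpolation=cv2.INTER_CUBIC)
cv2.imwrite("pics/c1.png",crop("scene",(130,155,230,230+0),0,0))
cv2.imwrite("pics/c1.png",crop("scene",(130,165,230,240),0,0))
cv2.imwrite("pics/c2.png",crop("scene",(225,210,345,300),0,0))
cv2.imwrite("pics/c3.png",crop("top",(200,85,360,205),0,0))
E
```

```text
scene (130, 160, 205, 205) (array([ 182.3, -313.7]), array([146.8, 174.1]), 33.2, [[73.19999694824219, -281.0], [168.5, -426.70001220703125], [291.3999938964844, -346.29998779296875], [196.10000610351562, -200.60000610351562]])
scene (140, 208, 200, 245) (array([ 435.1, -317.8]), array([116.2, 134.3]), 1.4, [[375.29998779296875, -252.10000610351562], [378.70001220703125, -386.3999938964844], [494.8999938964844, -383.5], [491.5, -249.1999969482422]])
scene (225, 210, 340, 305) (array([622.9,  18.9]), array([308.2, 250. ]), 4.2, [[460.1000061035156, 132.3000030517578], [478.29998779296875, -117.0], [785.7000122070312, -94.5999984741211], [767.5, 154.6999969482422]])
top (305, 170, 355, 212) (array([ 431. , -320.8]), array([113.2, 138.4]), 0.7, [[373.6000061035156, -252.3000030517578], [375.29998779296875, -390.6000061035156], [488.5, -389.29998779296875], [486.79998779296875, -250.89999389648438]])
top (200, 85, 280, 185) (array([636.1,  12. ]), array([338.7, 239.2]), 4.2, [[458.5, 119.0], [475.79998779296875, -119.5], [813.5999755859375, -95.0], [796.2999877929688, 143.60000610351562]])
```

View pics/c1.png

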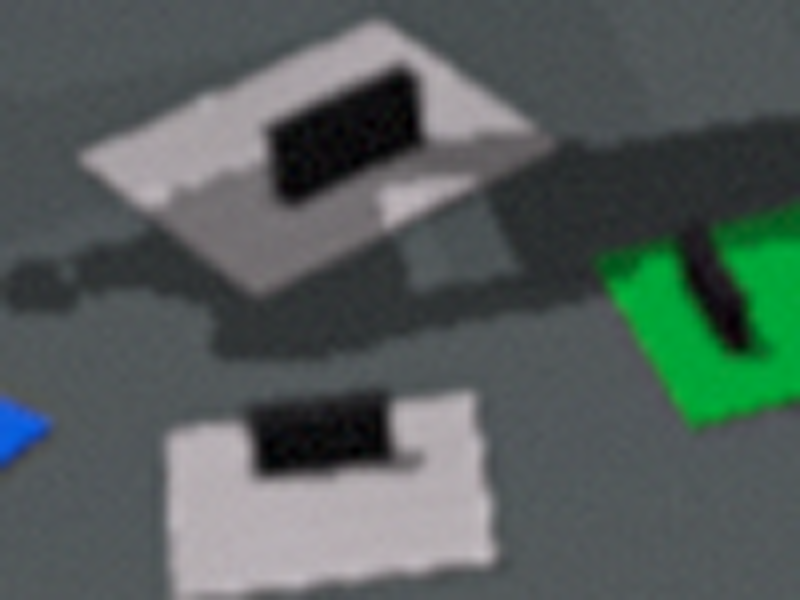

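View pics/c2.png

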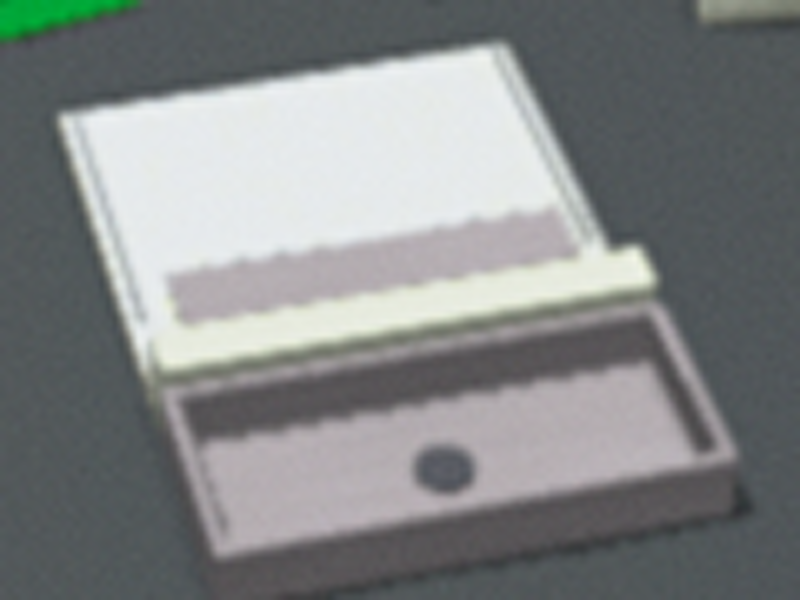

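View pics/c3.png

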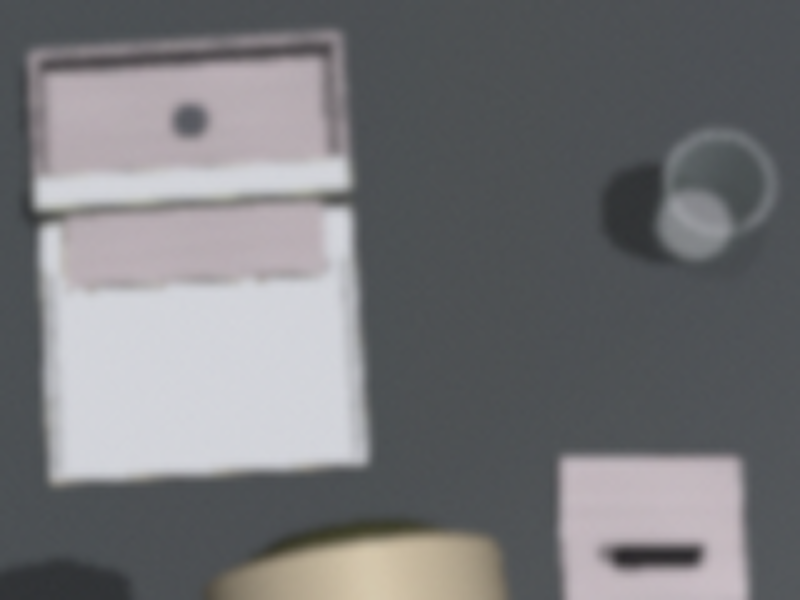

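The crop shows a small grey plate (113x134 mm) with its rib on the robot side, so the leading edge faces +x. The other grey plate measures about 147x174 mm. I choose the one at scene (170,227). Next I'll measure the rib and the flap edge precisely.

```bash
python3 - <<'E'
from h import *
for n,bf,bp in (("scene",(235,215,335,262),(140,208,200,245)),("top",(205,120,275,148),(305,170,355,212))):
    im=cv2.imread(f"pics/{n}0.png")
    # flap: saturated pinkish: r-g
    x0,y0,x1,y1=bf; c=cv2.GaussianBlur(im,(3,3),0)[y0:y1,x0:x1].astype(int)
    g=c.sum(2)/3
    m=((c[:,:,2]-c[:,:,1]>6)&(g>110)).astype(np.uint8)
    m=cv2.morphologyEx(m,cv2.MORPH_OPEN,np.ones((3,3),np.uint8))
    k,l,st,_=cv2.connectedComponentsWithStats(m); i=1+np.argmax(st[1:,4]); print(n,"flap px",st[i]+[x0,y0,0,0,0])
    ys,xs=np.nonzero(l==i); pts=cast(n,np.c_[xs+x0,ys+y0],27); print(" rect",rect(pts))
    # free edge: per column nearest robot pixel
    E=[]
    for u in np.unique(xs):
        v=ys[xs==u]; E.append((u+x0,(v.min()-.5 if n=="scene" else v.max()+.5)+y0))
    E=cast(n,np.array(E)[4:-4],27)
    vx,vy,a,b=cv2.fitLine(E[:,:2].astype(np.float32),cv2.DIST_HUBER,0,.01,.01).ravel()
    print(" free edge yaw",np.degrees(np.arctan2(-vx,vy)) if vy>0 else np.degrees(np.arctan2(vx,-vy))," mid y range",E[:,1].min(),E[:,1].max()," x at y=10",a+(10-b)*vx/vy)
    # deck mask bright
    x0,y0,x1,y1=bp; g=cv2.cvtColor(im,cv2.COLOR_BGR2GRAY)[y0:y1,x0:x1]
    k,l,st,ce=cv2.connectedComponentsWithStats((g<60).astype(np.uint8))
    for i in range(1,k):
        if st[i,4]>15:
            ys,xs=np.nonzero(l==i); 
            print(" rib px",st[i]+[x0,y0,0,0,0],"c@21",cast(n,ce[i]+[x0,y0],21)[0].round(1),rect(cast(n,np.c_[xs+x0,ys+y0],37)))
E
python3 - <<'E'
from h import *
# plate corners and deck corners via Hough-free minAreaRect at subpixel upsampled
for n,b,z in (("scene",(140,208,200,245),5),("top",(305,170,355,212),5)):
    im=cv2.imread(f"pics/{n}0.png"); x0,y0,x1,y1=b
    g=cv2.resize(cv2.cvtColor(im,cv2.COLOR_BGR2GRAY)[y0:y1,x0:x1],None,fx=8,fy=8,interpolation=cv2.INTER_CUBIC)
    m=(g>125).astype(np.uint8)
    c=max(cv2.findContours(m,cv2.RETR_EXTERNAL,cv2.CHAIN_APPROX_NONE)[0],key=cv2.contourArea)[:,0]
    print(n,rect(cast(n,(c+.5)/8-.5+[x0,y0],z)))
E
```

```text
scene flap px [270 249  11   4  39]
 rect (array([634.4,  -4.8]), array([30.8, 13.5]), 79.9, [[625.0999755859375, -18.799999237060547], [638.2999877929688, -21.100000381469727], [643.7000122070312, 9.199999809265137], [630.5, 11.5]])
 free edge yaw -50.32221  mid y range -6.120497441167913 -0.9804493588194987  x at y=10 645.031
 rib px [157 208  19   2  32] c@21 [ 355.4 -331.1   21. ] (array([ 377.4, -327.6]), array([60.8,  5.5]), 79.8, [[369.29998779296875, -357.0], [374.70001220703125, -358.0], [385.5, -298.1000061035156], [380.1000061035156, -297.1000061035156]])
 rib px [161 214  18  10 148] c@21 [ 413.9 -317.9   21. ] (array([ 434.1, -316.6]), array([46.1, 56. ]), 0.2, [[410.8999938964844, -288.70001220703125], [411.1000061035156, -344.70001220703125], [457.20001220703125, -344.6000061035156], [457.0, -288.5]])
top flap px [214 126  50  16 667]
 rect (array([639.2,  12.3]), array([ 51. , 181.5]), 4.0, [[607.4000244140625, 101.0], [620.0, -80.0], [670.9000244140625, -76.4000015258789], [658.2999877929688, 104.5999984741211]])
 free edge yaw 4.1472745  mid y range -62.614155707951426 86.48539585745947  x at y=10 613.98254
 rib px [324 195  15   3  31] c@21 [ 413.2 -319.8   21. ] (array([ 409. , -317.4]), array([ 7.1, 49. ]), 0.7, [[405.1000061035156, -293.0], [405.70001220703125, -342.0], [412.79998779296875, -341.8999938964844], [412.20001220703125, -292.8999938964844]])
scene (array([ 435.3, -317.4]), array([115.3, 133. ]), 1.1, [[376.5, -252.0], [378.8999938964844, -385.0], [494.20001220703125, -382.79998779296875], [491.70001220703125, -249.89999389648438]])
top (array([ 432.1, -320.2]), array([114.1, 135.4]), 0.7, [[374.29998779296875, -253.1999969482422], [375.8999938964844, -388.6000061035156], [490.0, -387.20001220703125], [488.3999938964844, -251.8000030517578]])
```

```bash
python3 - <<'E'
from h import *
def up(n,b):
    im=cv2.imread(f"pics/{n}0.png"); x0,y0,x1,y1=b
    return cv2.resize(im[y0:y1,x0:x1],None,fx=8,fy=8,interpolation=cv2.INTER_CUBIC).astype(int)
for n,b,cols in (("scene",(225,210,345,300),range(252,308,4)),("top",(200,85,280,205),range(218,262,4))):
    c=up(n,b); g=c.sum(2)/3; x0,y0=b[:2]
    E=[];F=[]
    for u in cols:
        col=g[:,int((u-x0+.5)*8)]
        if u==list(cols)[5]: print(n,u,[int(v) for v in col[::8]], "rows from",y0)
E
```

```text
scene 272 [88, 86, 88, 85, 85, 88, 86, 85, 85, 75, 91, 172, 232, 237, 233, 233, 234, 233, 234, 233, 232, 233, 233, 232, 232, 232, 233, 232, 232, 234, 234, 232, 233, 233, 233, 233, 227, 201, 177, 174, 176, 174, 174, 172, 176, 195, 218, 228, 229, 229, 232, 205, 144, 115, 140, 155, 129, 95, 84, 87, 87, 85, 88, 109, 144, 171, 179, 176, 175, 178, 178, 176, 178, 180, 179, 178, 179, 181, 181, 180, 161, 118, 88, 84, 85, 83, 85, 90, 81, 66] rows from 210
top 238 [80, 79, 80, 80, 80, 80, 81, 94, 116, 129, 108, 80, 92, 132, 164, 178, 179, 178, 178, 175, 161, 131, 104, 93, 91, 92, 99, 122, 154, 172, 176, 174, 174, 182, 198, 210, 213, 213, 209, 189, 148, 131, 153, 172, 177, 177, 178, 179, 179, 177, 177, 178, 179, 179, 177, 168, 170, 190, 208, 213, 213, 214, 213, 213, 214, 213, 213, 213, 213, 213, 214, 213, 213, 213, 213, 213, 213, 213, 213, 213, 213, 214, 214, 212, 213, 213, 213, 213, 213, 213, 213, 213, 214, 209, 189, 144, 98, 80, 79, 80, 79, 79, 80, 80, 80, 79, 80, 79, 80, 80, 80, 79, 80, 81, 80, 80, 80, 79, 79, 79] rows from 85
```

```bash
python3 - <<'E'
from h import *
def ln(P):
    vx,vy,a,b=cv2.fitLine(P[:,:2].astype(np.float32),cv2.DIST_HUBER,0,.01,.01).ravel()
    if vy<0: vx,vy=-vx,-vy
    return np.degrees(np.arctan2(-vx,vy)).round(2), (a+(10-b)*vx/vy).round(1)
def prof(n,P0,P1,z,off):
    pass
for n,b,cols in (("scene",(225,210,345,300),range(254,306,2)),("top",(200,85,280,205),range(218,262,2))):
    im=cv2.imread(f"pics/{n}0.png").astype(float).mean(2); E=[];F=[]
    for u in cols:
        if n=="scene":
            v=np.arange(215,290); p=im[215:290,u]
            i=np.argmax(p>165); F.append((u,v[i-1]+(165-p[i-1])/(p[i]-p[i-1])))
            j=i+5+np.argmax(p[i+5:]<203); E.append((u,v[j-1]+(p[j-1]-203)/(p[j-1]-p[j])))
        else:
            v=np.arange(200,125,-1); p=im[v,u]
            i=np.argmax(p>150); F.append((u,v[i-1]-(150-p[i-1])/(p[i]-p[i-1])))
            j=i+5+np.argmax(p[i+5:]<193); E.append((u,v[j-1]-(p[j-1]-193)/(p[j-1]-p[j])))
    print(n,"front edge z12",ln(cast(n,F,12)),"z0",ln(cast(n,F,0)),"free z27",ln(cast(n,E,27)),"z23",ln(cast(n,E,23)),np.round(E[::6],1).tolist())
# lateral edges, along rows
for n,rows in (("top",range(150,178,3)),):
    im=cv2.imread(f"pics/{n}0.png").astype(float).mean(2);L=[];R=[]
    for r in rows:
        u=np.arange(195,285);p=im[r,195:285]
        i=np.argmax(p>150);L.append((u[i-1]+(150-p[i-1])/(p[i]-p[i-1]),r))
        k=len(p)-1-np.argmax(p[::-1]>150);R.append((u[k]+(p[k]-150)/(p[k]-p[k+1]),r))
    A=cast(n,L,12);B=cast(n,R,12);print(np.round((A+B)/2,1)[[0,-1]],np.linalg.norm(A-B,axis=1).round(1)[[0,-1]])
    d=((A+B)/2)[:,:2]; vx,vy,a,b=cv2.fitLine(d.astype(np.float32),2,0,.01,.01).ravel(); print("axis yaw",np.degrees(np.arctan(vy/vx)),"y at 611",b+(611-a)*vy/vx)
E
```

```text
scene front edge z12 (np.float32(3.8), np.float32(473.8)) z0 (np.float32(3.8), np.float32(459.7)) free z27 (np.float32(3.87), np.float32(615.3)) z23 (np.float32(3.87), np.float32(611.0)) [[254.0, 249.9], [266.0, 247.5], [278.0, 245.9], [290.0, 243.5], [302.0, 225.6]]
top front edge z12 (np.float32(67.06), np.float32(506.7)) z0 (np.float32(67.06), np.float32(511.1)) free z27 (np.float32(-64.97), np.float32(568.9)) z23 (np.float32(-64.97), np.float32(569.6)) [[218.0, 143.2], [230.0, 142.5], [242.0, 141.8], [254.0, 140.7]]
[[579.9   7.2  12. ]
 [479.    1.1  12. ]] [227.8 225.6]
axis yaw 4.003386 y at 611 9.505793
```

Measurements agree:
- **Plate:** centre about (433,-319), yaw about 0.9°.
- **Rib:** (413.5,-319), where the views agree to about 2 mm.
- **Mouth:** about (614,9.7), yaw about 4.0°. Free edge minus front edge is 140 mm, as specified.

I'll move above the rib and turn the tool +68.9°.

Emit:
{"name": "drive_tool", "arguments": {"rows": [[[0.1,0.08,0,0,0,0.08],[0.2,0.16,0,0,0,0.16],[0.3,0.25,0,0,0,0.24],[0.4,0.33,0,0,0,0.32],[0.5,0.42,0,0,0,0.4],[0.6,0.5,0,0,0,0.48],[0.7,0.58,0,0,0,0.56],[0.8,0.66,0,0,0,0.64],[0.9,0.75,0,0,0,0.7],[1.0,0.83,0,0,0,0.765]]], "fingers": 1, "force": 70}}

```text
time_s: 1.35
eef_pos: [297.4, -403.2, 403.9]
ee_rot: [-0.001, 0.7, 0.714, -0.0]
force: [0.0, 0.2, -0.1]
grip_width: 1.002
```

Emit:
{"name": "drive_tool", "arguments": {"rows": [[[0.2,0.15,-0.1,0,0,0],[0.4,0.3,-0.2,0,0,0],[0.6,0.45,-0.3,0,0,0],[0.8,0.6,-0.4,0,0,0],[1.0,0.75,-0.5,0,0,0],[1.0,0.8,-0.6,0,0,0],[1.0,0.8,-0.7,0,0,0],[1.0,0.8,-0.8,0,0,0]]]}}

```text
time_s: 2.35
eef_pos: [396.8, -323.7, 323.3]
ee_rot: [-0.001, 0.701, 0.713, -0.0]
force: [-0.2, -0.3, 0.5]
grip_width: 0.997
```

```bash
cat > st.py <<'E'
from rig import ctrl
import numpy as np
from scipy.spatial.transform import Rotation as R
s=ctrl.sense(); q=s["ee_rot"]; r=R.from_quat([*q[1:],q[0]]); m=r.as_matrix()
print("t",round(s["time_s"],2),"p",s["eef_pos"].round(2),"yaw_y",np.degrees(np.arctan2(m[1,1],m[0,1])).round(2),"z",m[:,2].round(4),"F",s["force"].round(2),"T",s["wrist_torque"].round(2),"g",round(s["grip_width"],3),"q",s["joints"].round(2))
E
python3 st.py
```

```text
t 2.35 p [ 396.84 -323.7   323.31] yaw_y 1.04 z [-1.5e-03  9.0e-04 -1.0e+00] F [-0.24 -0.26  0.51] T [-0.04  0.08  0.  ] g 0.997 q [-0.91  0.37  1.65 -0.    1.13 -0.93]
```

Emit:
{"name": "drive_tool", "arguments": {"rows": [[[0.08,0.02,-0.1,0,0,0],[0.167,0.044,-0.25,0,0,0],[0.167,0.044,-0.4,0,0,0],[0.167,0.044,-0.55,0,0,0],[0.167,0.044,-0.7,0,0,0],[0.167,0.044,-0.8,0,0,0],[0.167,0.044,-0.8,0,0,0]]]}}

```text
time_s: 3.22
eef_pos: [413.4, -319.3, 242.7]
ee_rot: [-0.001, 0.701, 0.713, -0.0]
force: [0.1, -0.2, 1.3]
grip_width: 1.0
```

```bash
python3 st.py; python3 - <<'E'
from h import *
im=viewer.capture("scene")[:,:,::-1]; cv2.imwrite("pics/a1.png",cv2.resize(im[100:250,100:300],(800,600),interpolation=cv2.INTER_CUBIC))
E
```

```text
t 3.23 p [ 413.44 -319.3   242.65] yaw_y 1.03 z [-0.0022  0.0017 -1.    ] F [ 0.07 -0.15  1.32] T [-0.05  0.   -0.01] g 1.0 q [-0.88  0.5   1.7  -0.    0.95 -0.9 ]
```

View pics/a1.png

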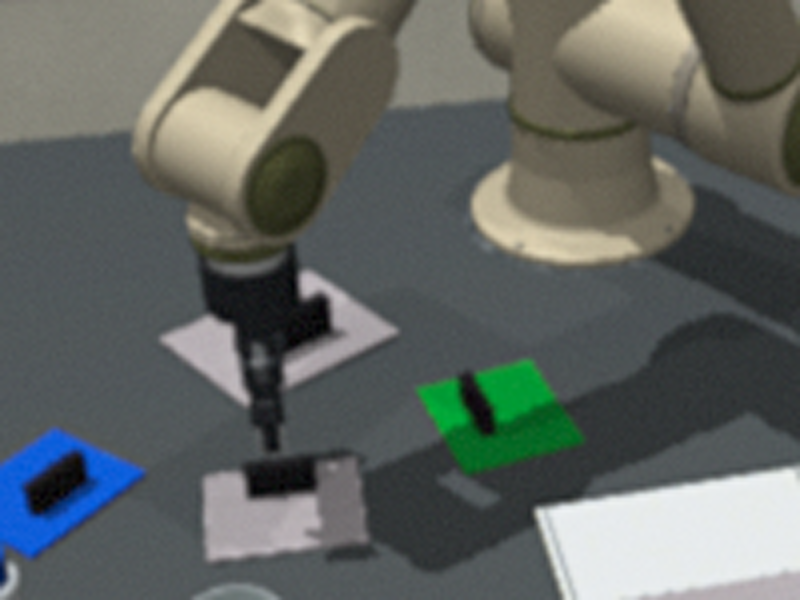

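The fingers straddle the rib. Lowering and closing.

Emit:
{"name": "drive_tool", "arguments": {"rows": [[[0,0,-0.12,0,0,0],[0,0,-0.24,0,0,0],[0,0,-0.36,0,0,0],[0,0,-0.48,0,0,0],[0,0,-0.59,0,0,0],[0,0,-0.59,0,0,0]]]}}

```text
time_s: 4.03
eef_pos: [413.4, -319.3, 183.4]
ee_rot: [-0.002, 0.701, 0.713, -0.0]
force: [-0.1, -0.6, 0.3]
grip_width: 0.999
```

```bash
python3 st.py
```

```text
t 4.03 p [ 413.43 -319.26  183.39] yaw_y 1.03 z [-0.0026  0.0022 -1.    ] F [-0.11 -0.59  0.33] T [0.04 0.03 0.05] g 0.999 q [-0.88  0.59  1.73 -0.    0.82 -0.9 ]
```

Emit:
{"name": "drive_tool", "arguments": {"rows": [[[0,0,0,0,0,0],[0,0,0,0,0,0],[0,0,0,0,0,0],[0,0,0,0,0,0],[0,0,0,0,0,0],[0,0,0,0,0,0],[0,0,0,0,0,0],[0,0,0,0,0,0]]], "fingers": -1, "force": 60}}

```text
time_s: 5.03
eef_pos: [413.5, -319.4, 183.7]
ee_rot: [-0.001, 0.701, 0.713, -0.0]
force: [-1.1, 0.7, 5.3]
grip_width: 0.152
```

```bash
python3 st.py
```

```text
t 5.03 p [ 413.5  -319.36  183.74] yaw_y 1.03 z [-0.0022  0.0017 -1.    ] F [-1.13  0.7   5.31] T [0.13 0.03 0.  ] g 0.152 q [-0.88  0.59  1.73 -0.    0.82 -0.9 ]
```

Gripped: the opening is 0.152, about 13 mm, against a 14 mm rib. Lifting and checking.

Emit:
{"name": "drive_tool", "arguments": {"rows": [[[0,0,0.06,0,0,0],[0,0,0.14,0,0,0],[0,0,0.24,0,0,0],[0,0,0.34,0,0,0],[0,0,0.44,0,0,0],[0,0,0.54,0,0,0],[0,0,0.6,0,0,0],[0,0,0.6,0,0,0]]]}}

```text
time_s: 6.02
eef_pos: [413.5, -319.4, 244.1]
ee_rot: [-0.001, 0.701, 0.713, -0.0]
force: [0.0, -0.9, -2.4]
grip_width: 0.147
```

```bash
python3 st.py; python3 - <<'E'
from h import *
im=viewer.capture("scene")[:,:,::-1]; cv2.imwrite("pics/a2f.png",im); cv2.imwrite("pics/a2.png",cv2.resize(im[100:250,100:300],(800,600),interpolation=cv2.INTER_CUBIC))
E
```

```text
t 6.03 p [ 413.53 -319.4   244.11] yaw_y 1.03 z [-0.0018  0.0011 -1.    ] F [ 0.01 -0.87 -2.35] T [-0.08  0.04 -0.02] g 0.147 q [-0.88  0.49  1.69 -0.    0.96 -0.9 ]
```

View pics/a2.png

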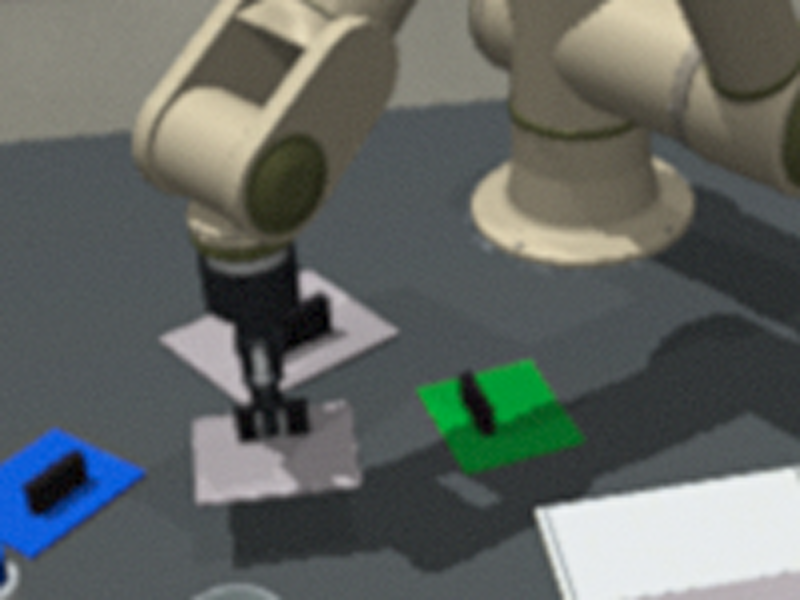

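The plate is lifted and level, with its corners at about crop (195,500) and (360,487). I'll measure its position relative to the TCP.

```bash
python3 - <<'E'
from h import *
im=cv2.imread("pics/a2f.png"); x0,y0,x1,y1=140,198,196,232
g=cv2.cvtColor(im,cv2.COLOR_BGR2GRAY)
# leading edge: per column, last bright->dark transition
E=[]
for u in range(152,187,2):
    p=g[205:240,u].astype(float); k=np.max(np.nonzero(p>115)[0][np.nonzero(p>115)[0]<25]); E.append((u,205+k+(p[k]-115)/(p[k]-p[k+1])))
print(np.round(E,1).tolist())
for z in (65.4,60.4):
    P=cast("scene",E,z); vx,vy,a,b=cv2.fitLine(P[:,:2].astype(np.float32),2,0,.01,.01).ravel(); print(z,"yaw",np.degrees(np.arctan(-vx/vy)),"x at y -319",a+(-319-b)*vx/vy, P[:,1].min(),P[:,1].max())
L=[];
for v in range(210,222,2):
    p=g[v,130:215]>115; i=np.nonzero(p)[0]; L.append((130+i.min()-.5,v,130+i.max()+.5))
L=np.array(L,float); A=cast("scene",L[:,[0,1]],65.4);B=cast("scene",L[:,[2,1]],65.4); print(((A+B)/2).round(1)[:, :2].tolist(),np.linalg.norm(A-B,axis=1).round(1))
E
```

```text
Traceback (most recent call last):
ValueError: zero-size array to reduction operation maximum which has no identity
```

Shadow on the plate defeats the threshold. I'll measure it over the deck instead, so I'm carrying it to the front of the flap.

Emit:
{"name": "drive_tool", "arguments": {"rows": [[[0.04,0.1,0,0,0,0],[0.08,0.22,0,0,0,0.01],[0.12,0.34,0,0,0,0.015],[0.16,0.46,0,0,0,0.02],[0.2,0.58,0,0,0,0.025],[0.24,0.7,0,0,0,0.03],[0.28,0.82,0,0,0,0.033],[0.32,0.94,0,0,0,0.033],[0.34,1.0,0,0,0,0.033]]]}}

```text
time_s: 7.2
eef_pos: [447.7, -218.5, 243.7]
ee_rot: [-0.001, 0.682, 0.732, -0.0]
force: [-0.6, -1.2, -2.8]
grip_width: 0.15
```

Emit:
{"name": "drive_tool", "arguments": {"rows": [[[0.05,0.12,0,0,0,0],[0.09,0.24,0,0,0,0],[0.13,0.36,0,0,0,0],[0.17,0.48,0,0,0,0],[0.21,0.6,0,0,0,0],[0.25,0.72,0,0,0,0],[0.29,0.84,0,0,0,0],[0.33,0.94,0,0,0,0],[0.34,1.0,0,0,0,0]]]}}

```text
time_s: 8.32
eef_pos: [482.0, -117.9, 243.7]
ee_rot: [-0.001, 0.682, 0.732, -0.0]
force: [-0.1, -0.1, -2.5]
grip_width: 0.153
```

Emit:
{"name": "drive_tool", "arguments": {"rows": [[[0.05,0.12,0,0,0,0],[0.09,0.24,0,0,0,0],[0.13,0.36,0,0,0,0],[0.17,0.48,0,0,0,0],[0.21,0.6,0,0,0,0],[0.25,0.72,0,0,0,0],[0.29,0.84,0,0,0,0],[0.33,0.94,0,0,0,0],[0.34,1.0,0,0,0,0]]]}}

```text
time_s: 9.45
eef_pos: [516.2, -17.2, 243.7]
ee_rot: [-0.001, 0.681, 0.732, -0.0]
force: [0.3, 0.2, -1.7]
grip_width: 0.153
```

```bash
python3 st.py; python3 - <<'E'
from h import *
im=viewer.capture("scene")[:,:,::-1]; cv2.imwrite("pics/a3f.png",im); cv2.imwrite("pics/a3.png",cv2.resize(im[165:315,180:380],(800,600),interpolation=cv2.INTER_CUBIC))
E
```

```text
t 9.45 p [516.16 -17.24 243.67] yaw_y 4.08 z [-0.0023  0.0015 -1.    ] F [ 0.34  0.15 -1.66] T [-0.04  0.07 -0.04] g 0.153 q [-0.26  0.48  1.71  0.    0.95 -0.33]
```

View pics/a3.png

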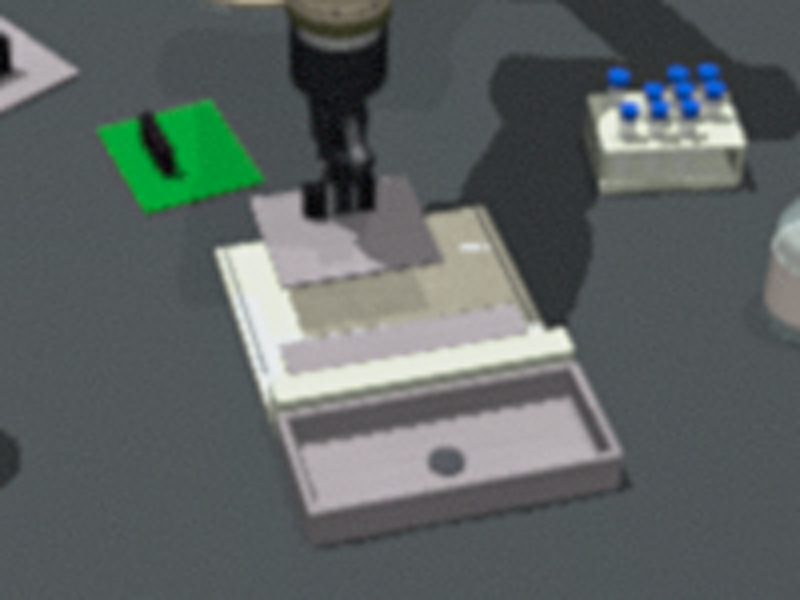

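The plate hovers over the front of the deck, with leading corners at crop (287,283) and (441,262). Converting those to world coordinates.

```bash
python3 - <<'E'
from h import *
P=cast("scene",[[180+287/4-.4,165+283/4-.4],[180+441/4-.4,165+262/4-.4]],64.5)
print(P.round(1),np.linalg.norm(P[0]-P[1]))
y=np.radians(4.08);X=np.array([np.cos(y),np.sin(y)]);Y=np.array([-X[1],X[0]])
t=np.array([516.2,-17.2])+75*X; print("expected R,L",t-65*Y,t+65*Y)
E
```

```text
[[594.8 -71.2  64.5]
 [591.4  50.   64.5]] 121.26886481726339
expected R,L [595.63462835 -76.69907411] [586.38522358  52.97146423]
```

Expected and seen positions agree within about 2–5 mm. Lowering to just above the deck.

Emit:
{"name": "drive_tool", "arguments": {"rows": [[[0.02,0.06,0,0,0,0],[0.05,0.13,-0.04,0,0,0],[0.08,0.2,-0.1,0,0,0],[0.08,0.206,-0.19,0,0,0],[0.08,0.206,-0.28,0,0,0],[0.08,0.206,-0.36,0,0,0],[0.08,0.206,-0.42,0,0,0],[0.08,0.206,-0.45,0,0,0],[0.08,0.206,-0.45,0,0,0]]]}}

```text
time_s: 10.62
eef_pos: [524.1, 3.6, 198.6]
ee_rot: [-0.001, 0.681, 0.732, -0.0]
force: [-0.1, 0.4, -2.1]
grip_width: 0.151
```

Emit:
{"name": "drive_tool", "arguments": {"rows": [[[0,0,-0.01,0,0,0],[0,0,-0.02,0,0,0],[0,0,-0.025,0,0,0],[0,0,-0.025,0,0,0]]]}}

```text
time_s: 11.12
eef_pos: [524.1, 3.7, 196.1]
ee_rot: [-0.002, 0.681, 0.732, -0.0]
force: [-0.4, 0.3, -1.8]
grip_width: 0.152
```

```bash
python3 st.py; python3 - <<'E'
from h import *
im=viewer.capture("scene")[:,:,::-1]; cv2.imwrite("pics/a4f.png",im); cv2.imwrite("pics/a4.png",cv2.resize(im[200:290,225:345],(800,600),interpolation=cv2.INTER_CUBIC))
E
```

```text
t 11.12 p [524.1    3.66 196.07] yaw_y 4.09 z [-0.0025  0.0018 -1.    ] F [-0.41  0.32 -1.8 ] T [0.02 0.04 0.04] g 0.152 q [-0.22  0.57  1.72  0.    0.85 -0.29]
```

View pics/a4.png

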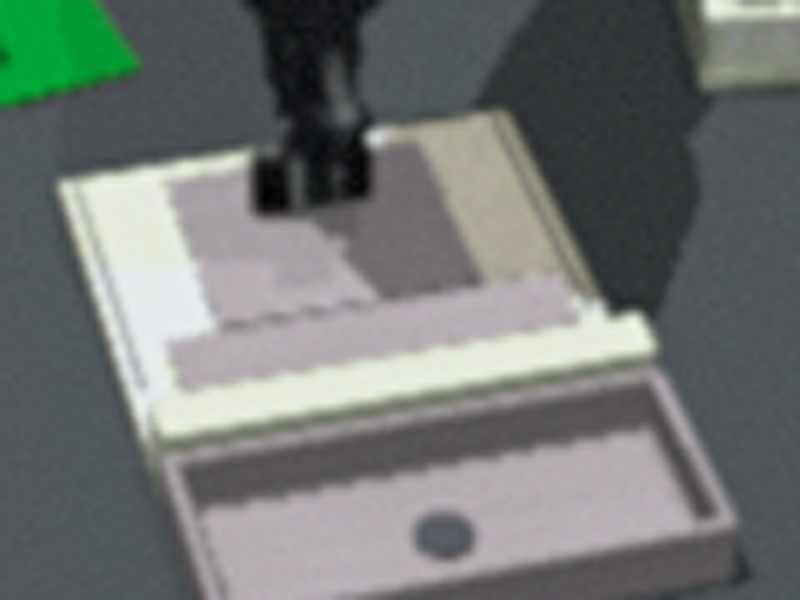

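The plate lies in line with the flap and just short of it: its leading edge runs from crop (218,327) to (480,283). Next I'll touch down gently.

Emit:
{"name": "drive_tool", "arguments": {"rows": [[[0,0,-0.005,0,0,0],[0,0,-0.01,0,0,0],[0,0,-0.01,0,0,0]]]}}

```text
time_s: 11.55
eef_pos: [524.1, 3.7, 195.7]
ee_rot: [-0.001, 0.681, 0.732, -0.0]
force: [-3.9, 0.3, 5.2]
grip_width: 0.151
```

```bash
python3 st.py
```

```text
t 11.55 p [524.12   3.66 195.73] yaw_y 4.1 z [-0.0022  0.0016 -1.    ] F [-3.92  0.31  5.23] T [-0.01  0.49 -0.  ] g 0.151 q [-0.22  0.58  1.72  0.    0.85 -0.29]
```

Contact at TCP z≈195.7. Sliding in along the 4° axis with light contact.

Emit:
{"name": "drive_tool", "arguments": {"rows": [[[0.03,0.002,0,0,0,0],[0.07,0.005,0,0,0,0],[0.11,0.008,0,0,0,0],[0.15,0.0105,0,0,0,0],[0.19,0.0133,0,0,0,0],[0.23,0.016,0,0,0,0],[0.25,0.0175,0,0,0,0]]]}}

```text
time_s: 12.42
eef_pos: [549.3, 5.4, 195.7]
ee_rot: [-0.001, 0.681, 0.732, -0.0]
force: [-2.8, -0.1, 2.3]
grip_width: 0.156
```

```bash
python3 st.py; python3 - <<'E'
from h import *
im=viewer.capture("scene")[:,:,::-1]; cv2.imwrite("pics/a5f.png",im); cv2.imwrite("pics/a5.png",cv2.resize(im[200:290,225:345],(800,600),interpolation=cv2.INTER_CUBIC))
E
```

```text
t 12.43 p [549.31   5.43 195.75] yaw_y 4.1 z [-0.0024  0.0016 -1.    ] F [-2.82 -0.12  2.28] T [-0.07  0.47  0.  ] g 0.156 q [-0.2   0.62  1.64  0.    0.89 -0.28]
```

View pics/a5.png

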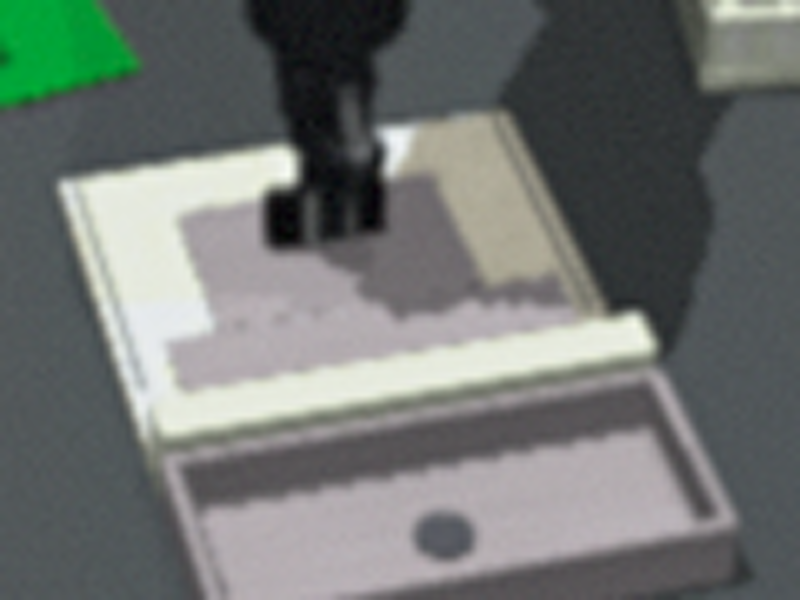

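The plate has entered under the flap, whose left corner is unchanged at crop (172,343). Forces are low. Continuing 23 mm, to about 33 mm deep.

Emit:
{"name": "drive_tool", "arguments": {"rows": [[[0.03,0.002,0,0,0,0],[0.07,0.005,0,0,0,0],[0.11,0.008,0,0,0,0],[0.15,0.0105,0,0,0,0],[0.19,0.0133,0,0,0,0],[0.22,0.0155,0,0,0,0],[0.23,0.016,0,0,0,0],[0.23,0.016,0,0,0,0]]]}}

```text
time_s: 13.48
eef_pos: [572.5, 7.0, 195.8]
ee_rot: [-0.001, 0.681, 0.732, 0.0]
force: [-0.7, -0.5, 1.3]
grip_width: 0.151
```

```bash
python3 st.py; python3 - <<'E'
from h import *
im=viewer.capture("scene")[:,:,::-1]; cv2.imwrite("pics/a6f.png",im); cv2.imwrite("pics/a6.png",cv2.resize(im[200:290,225:345],(800,600),interpolation=cv2.INTER_CUBIC))
E
```

```text
t 13.47 p [572.53   7.03 195.76] yaw_y 4.1 z [-0.0015  0.0016 -1.    ] F [-0.71 -0.54  1.34] T [0.05 0.23 0.05] g 0.151 q [-0.19  0.66  1.56  0.    0.92 -0.26]
```

View pics/a6.png

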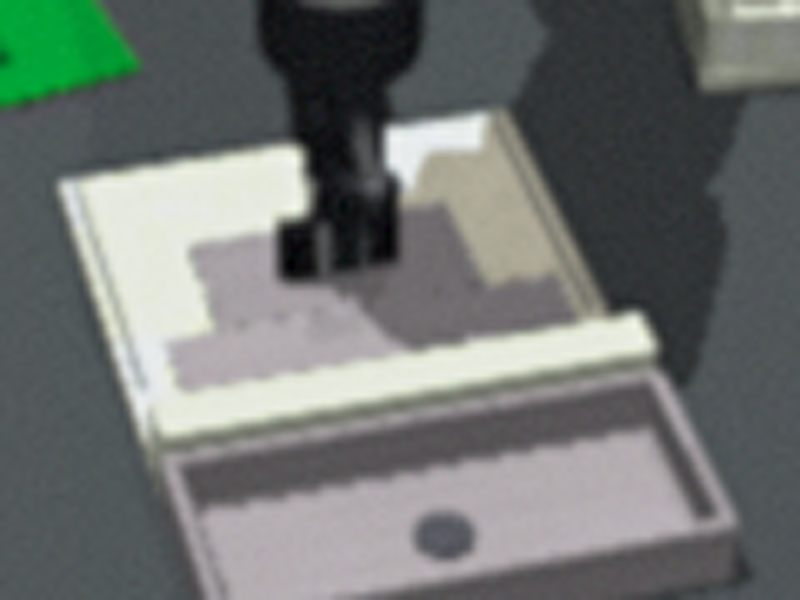

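The trailing edge is visible from crop (192,243) to (448,205), so depth can be checked from it.

```bash
python3 - <<'E'
from h import *
P=cast("scene",[[225+192*.15-.4,200+243*.15-.4],[225+448*.15-.4,200+205*.15-.4]],17)[:,:2]
y=np.radians(4.0);X=np.array([np.cos(y),np.sin(y)]);Y=np.array([-X[1],X[0]])
d=P-[614,9.7]; print(P.round(1),"depth",(d@X+110).round(1),"lateral",(d@Y).round(1))
E
```

```text
[[545.4 -57. ]
 [539.5  69.9]] depth [36.9 39.9] lateral [-61.8  65.3]
```

Emit:
{"name": "drive_tool", "arguments": {"rows": [[[0,0,-0.004,0,0,0],[0,0,-0.008,0,0,0],[0,0,-0.012,0,0,0],[0,0,-0.012,0,0,0],[0,0,-0.012,0,0,0],[0,0,-0.012,0,0,0]]]}}

```text
time_s: 14.28
eef_pos: [572.5, 7.0, 195.7]
ee_rot: [-0.001, 0.681, 0.732, 0.0]
force: [-7.8, 0.2, 14.0]
grip_width: 0.151
```

```bash
python3 st.py
```

```text
t 14.28 p [572.48   7.04 195.73] yaw_y 4.1 z [-0.0011  0.0014 -1.    ] F [-7.8   0.23 14.  ] T [0.05 1.17 0.01] g 0.151 q [-0.19  0.66  1.56  0.    0.92 -0.26]
```

The depth check gives 33–38 mm, and lateral position is centred. The press is about 14 N plus plate weight, a bit above 10 N, so I'm easing to about 8–9 N.

Emit:
{"name": "drive_tool", "arguments": {"rows": [[[0,0,-0.007,0,0,0],[0,0,-0.007,0,0,0],[0,0,-0.007,0,0,0],[0,0,-0.007,0,0,0],[0,0,-0.007,0,0,0],[0,0,-0.007,0,0,0]]]}}

```text
time_s: 15.02
eef_pos: [572.4, 7.1, 195.7]
ee_rot: [-0.001, 0.681, 0.732, 0.0]
force: [-4.4, 0.6, 9.6]
grip_width: 0.154
```

```bash
python3 st.py; python3 - <<'E'
from h import *
im=viewer.capture("scene")[:,:,::-1]; cv2.imwrite("pics/a7.png",cv2.resize(im[200:290,225:345],(800,600),interpolation=cv2.INTER_CUBIC))
E
python3 st.py
```

```text
t 15.03 p [572.45   7.08 195.71] yaw_y 4.11 z [-9.0e-04  1.3e-03 -1.0e+00] F [-4.4   0.56  9.65] T [ 0.09  0.89 -0.01] g 0.154 q [-0.19  0.66  1.56  0.    0.92 -0.26]
t 15.07 p [572.46   7.05 195.75] yaw_y 4.1 z [-9.0e-04  1.4e-03 -1.0e+00] F [-5.71  0.27  8.86] T [ 0.07  0.88 -0.04] g 0.152 q [-0.19  0.66  1.56  0.    0.92 -0.26]
```

View pics/a7.png

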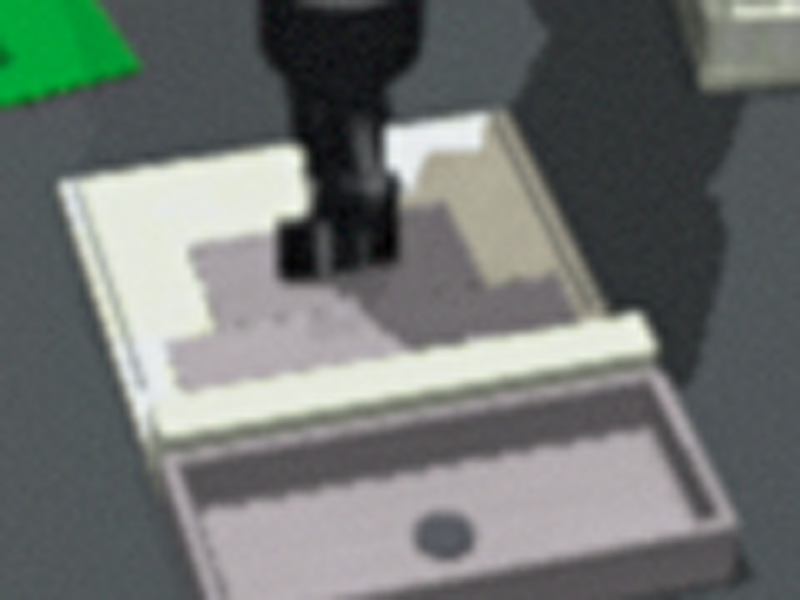

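The picture is unchanged: plate flat, flap down. The press is steady at about 9–10 N and the grip is held. Handing in.

```bash
python3 -c "
from rig import ctrl
print(ctrl.finish_job())"
```

```text
the job is handed in; nothing more can be done
None
```

I gripped the smaller grey plate by its rib, lifted it and laid it on the deck. I slid its far edge in under the flap and handed the job in at about 15 s, still holding the plate pressed; no verdict was reported.

**Last checks:**
- **Depth:** the arm position puts the leading edge about 33 mm under the flap. The camera reading of the trailing edge gave 37–40 mm. The two differ by a few mm, but both are well over 2 cm.
- **Position and level:** the plate is centred within the flap's width to about 2 mm. The tool tilt was about 0.002 rad, which only implies that the plate is level.
- **Press:** the wrist read 9–10 N downward, plus roughly 2 N of plate weight. It briefly read 14 N before I eased it. A sideways force of 4–6 N, probably deck friction, remained.
- **Grip:** the fingers stayed closed on the rib at a 60 N setting.
- **Flap:** it looked unmoved in the pictures; I could not read its joint angle.
- **Other objects:** the arm's path stayed clear of the rack, bottle and beaker. I did not re-measure their positions at the end.

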